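# Line up the shaker platform with a drift pin, then bolt it

### The arm

A 6-joint arm with a two-finger parallel gripper is mounted at the origin on a cart in front of the work surface, level with it; the furniture and walls round the work are solid. World frame = base frame: x ahead of the robot, y to its left, z up, the work surface at z = 0. Lengths are in mm, angles in rad, forces in N, time in s.
With the tool pointing down it reaches from about 400 to 925 mm from the base axis. Payload 12.5 kg.
Tool frame: the origin (TCP) lies midway between the tips of the shut fingers; the grasp point (between the pads) lies 19 mm behind it; z points along the fingers, y is the line along which they close (so a half turn about z gives the same grasp; the last joint's range is limited). The gripper opens to 95 mm and grips with 3 to 60 N. Pads are 20 mm wide; open, the fingers measure 119 mm over their backs; the gripper's body (75 mm by 180 mm) begins 59 mm behind the grasp point.
Start: joints at [-1.412, 0.491, 1.559, -0, 1.092, -0.106], TCP at [163.595, -603.227, 214.661] pointing down, gripper open.
Joint ranges: [-3.1, 3.1], [-0.84, 2.19], [0.05, 2.79], [-1.13, 4.28], [0.06, 2.93], [-2.69, 2.69]. Speed limits (rad/s): [2.22, 2.22, 2.79, 3.14, 3.14, 3.14].

### API

Orientations are given as [roll, pitch, yaw] about the fixed x, y, z axes, in that order (R = Rz(yaw) Ry(pitch) Rx(roll)).
In Python, from cell import state, viewer, env, models gives the robot as it stands. The module is installed in compiled form; this text tells all that it offers.
- The arm moves only by the tool arm_command, never from a script. Its argument "rows" is a list of rows, each a list of 2 entries, a list of its own where there are three numbers: the shift along the tool's x, y, z normalised to -1 to 1, where 1 is 0.25 m, then the turn about the tool's z normalised to -1 to 1, where 1 is pi rad. A call has exactly 5 rows; each row shifts and turns the commanded pose from where the row before left it, along the tool's axes as they then stand; what a row does not reach is not made up. A row lasts 1/10 s, in which the tool goes at most 50 mm and 8.59 degrees, less where a joint would pass 70% of its speed; a pose out of reach is approached as far as the arm can. A call with a number of a shift or a turn outside -1 to 1 is refused whole. A call with a gripper value outside its range is refused whole. "claw" is the opening, from 0 (shut) to 1 (fully open), set as the call begins (left out, the last holds). The fingers move at their own pace and stop on an object; the grip force is fixed at half the most. Time passes only in rows, so rows that do not move let the fingers close, or fill a call up. It gives the time, the measured TCP pose, the force, the opening and the grip force at its end, in the units of the state.
- state(): the state, without advancing time (a new reading comes with each control period).
- viewer.read_camera(name): name is "scene" or "top"; returns (picture, depth): 480x640x3 uint8, red, green, blue; 480x640 float32, mm along the optical axis (not along the pixel's ray), 0 where there is no reading.
- viewer.get_calibration(name): a dict with "camera_matrix" (3x3 intrinsics, pixels), "world_to_cam" (4x4, takes a point from world to camera coordinates). Camera axes: x right, y up, looking along -z (the intrinsics and any distortion apply to the point x, -y, -z); pixel columns grow to the right and rows downward; lengths in mm; the calibration is good to about 2 mm. A picture is of the moment at which its call begins. get_calibration takes no time and is no camera call.
- env.job_done(): hands the job in; it is judged then, once.
Trained networks look in the newest picture that a camera, given by its name, has taken for a name from the list of things; names that differ only in an ending like _2 or _b are one class to them, and where a whole thing is asked for, a point or a joint stands for the part that bears it (a point fixed in the world has none). Each returns a list of dicts, best first, with "confidence" (0 to 1); they miss things now and then, are a little off and sometimes report something else, mostly with a low value. They report only what shows in the picture. A call takes as long as a camera call.
- models.search_frame(camera, label): "position" ([x, y, z] in mm, in world coordinates, good to about 4 mm: the middle of the surface that is visible of it).
- models.mark_of(camera, label): "position" ([x, y, z] in mm, in world coordinates, good to about 4 mm: a listed point, or the origin of a listed thing).
The state is a dict: "t": time; "joints": joint angles; "qvel": joint speeds; "tau": joint torques, N m; "eef_pos": TCP position; "tcp_rot": TCP orientation; "ft_force": force on the tool from outside, world axes, zero at the start; "moment": the same for the moment, N m; "opening": opening from 0.0 (shut) to 1.0 (fully open); "grip_force": force on a finger pad.
Only numpy, scipy, OpenCV 4.12 (cv2) and the standard library are available. Lean on these libraries where they do the work, as an engineer would, in place of code of your own. Each camera call takes 0.05 s, during which the arm holds its last target. There are 200 camera calls.

### The job

The platform plate on the small shaker has been left a little off, so its two holes do not line up with those in the housing beneath. Take the tapered drift pin from the stand and push it down through the larger hole until its collar rests on the plate, which draws the holes into line; then put the bolt, the part with the thick knurled knob, fully home in the smaller hole. Leave both parts standing in their holes and let go.

Things in the scene. Friction and masses are not known exactly. Their poses are not given: they have to be found in the camera images.
- shaker: Fixed shaker. Origin: housing's underside centre on worktop, z up, y along its long side (robot's left, +-25 deg). White housing 110x250 mm, top at z 62; on it a bare plate 104x226 mm, z 63 to 73, between rails (top z 68). Plate and housing each have two through holes; in the housing: larger, 36 mm wide, at x 0, y +70; smaller, 28 mm, at x 0, y -70; open down to z 6. Black rubber pad between them.
- platform (a joint): Shift of the plate along the shaker's +y in m: the plate's two holes stand this far towards +y from the housing's holes. 0 = in line; starts 8 to 11 mm off, slides from -12 to +12 mm, stiffly (about 1.5 N), and stays where left.
- drift_pin: Steel, ~150 g, upright in a stand's well (which one varies), lifts straight out. Origin on axis at underside of collar, z up. Above: collar 48 mm wide, 6 thick; plain slender grip 22 wide, up to z +60. Below: shank 30 wide to z -21, then taper to 6 wide tip at z -57. Origin 70 mm above worktop in stand, 73 when home. Wells 75 mm apart along its starting y: grip across the row, along its x.
- bolt: Steel, no thread, ~120 g, upright in another well there. Origin on axis at underside of flange, z up. Above: flange 50 mm wide, 5 thick; thick knurled knob 36 wide, up to z +40. Below: shank 20 wide, last 12 mm narrows to 8 wide tip at z -38. Origin 70 mm above worktop in stand, 73 when home. Grip across the row, along its starting x. The flat disc, 12 high, in the third well is not needed.

How it is judged (in metres and radians):
On the way, in this order (a step that is already met when the one before it is completed fails the run):
1. the drift pin is home in the larger hole and the plate is in line (x of drift_pin in the frame of shaker between -0.012 and 0.012 m and y of drift_pin in the frame of shaker between 0.058 and 0.082 m and z of drift_pin in the frame of shaker between 0.066 and 0.079 m and angle between drift_pin's own z axis and vertical below 0.17 rad and value of joint platform between -0.007 and 0.007 m), for 0.2 s.
2. the bolt is home in the smaller hole (x of bolt in the frame of shaker between -0.012 and 0.012 m and y of bolt in the frame of shaker between -0.082 and -0.058 m and z of bolt in the frame of shaker between 0.066 and 0.079 m and angle between bolt's own z axis and vertical below 0.17 rad), for 0.2 s.
At the end, for the whole second after the job is handed in: The drift pin stands in the larger hole and the bolt in the smaller hole, each within 12 mm of the housing's hole centre in x and y, upright within 10 degrees, its seating face less than 6 mm above the plate; the plate is within 7 mm of being in line; both parts are at rest (all of step 1 and all of step 2 and linear speed of each of drift_pin, bolt below 0.02 m/s); the robot touches nothing.
It also fails if it takes over 56 s, if anything falls off the work surface, if the arm or the gripper's body presses on something with over 40 N, if the wrist force passes 120 N, or if a joint passes its speed limit or range.

## Working session

There is one attempt and no reset: what is moved stays moved. The work goes in short steps, Python scripts to look and compute and a tool call to move; the robot and the scene stay as the last step left them, time stands still between calls to the robot, and variables do not carry over. Pictures are saved under pics/ and viewed, at most 10 in all, crops included, and the job is handed in when it is done.

Besides the shell and the picture viewer there is one more tool, called after "Call:" as name(argument=value, ...), one argument or row to a line, values as JSON. arm_command: Moves the arm, as the interface text tells. Scaled input: -1 to 1 covers 0.25 m each way for a shift and pi rad each way for a turn. Its arguments: {"type":"object","properties":{"rows":{"type":"array","items":{"type":"array"}},"claw":{"type":"number"}},"required":["rows"]}

```bash
mkdir -p pics
python3 - <<'E'
from cell import state, viewer, env, models
import cv2, numpy as np
s=state(); print(s['t'],s['eef_pos'],s['tcp_rot'],s['opening'])
ims=[]
for c in ('top','scene'):
    p,d=viewer.read_camera(c); np.savez(f'{c}0.npz',p=p,d=d); cv2.imwrite(f'pics/{c}0.png',p[:,:,::-1])
    for l in ('drift_pin','bolt','shaker','platform'):
        for r in models.mark_of(c,l)[:2]: print(c,l,np.round(r['position']),round(r['confidence'],2))
print(state()['t'])
E
```

```text
0.0 [ 163.53274041 -602.97374917  214.07628694] [-3.14049151e+00 -1.05533085e-04  2.64781681e-01] 1.0012912260307372
top drift_pin [ 464. -174.   67.] 0.71
top bolt [ 457. -246.   73.] 0.76
top shaker [517. 216.  -0.] 0.9Traceback (most recent call last):
  File "<stdin>", line 8, in <module>
ValueError: it knows: bolt, drift_pin, shaker
```

View pics/top0.png

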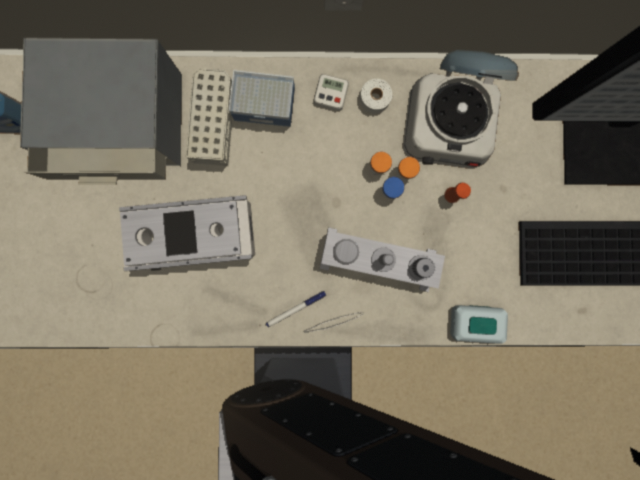

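The top view shows the shaker at about (186,233), with its larger hole at (144,236) and smaller one at (217,229). In the stand, the disc is at (346,251), the pin at (384,260) and the bolt at (423,268).

```bash
cat > h.py <<'E'
import numpy as np, cv2
from cell import state, viewer, env, models
def cal(c):
    k=viewer.get_calibration(c); return np.array(k['camera_matrix']),np.array(k['world_to_cam'])
def cloud(c,d):
    K,T=cal(c); v,u=np.mgrid[:480,:640]; x=(u-K[0,2])/K[0,0]*d; y=(v-K[1,2])/K[1,1]*d
    P=np.stack([x,-y,-d],-1); return (P-T[:3,3])@T[:3,:3]
def ray(c,u,v,z):
    K,T=cal(c); R=T[:3,:3]; o=-R.T@T[:3,3]; r=R.T@np.array([(u-K[0,2])/K[0,0],-(v-K[1,2])/K[1,1],-1])
    return o+r*(z-o[2])/r[2]
def proj(c,p):
    K,T=cal(c); q=T[:3,:3]@np.array(p)+T[:3,3]; return K[0,0]*q[0]/-q[2]+K[0,2],K[1,2]-K[1,1]*q[1]/-q[2]
E
python3 - <<'E'
from h import *
p,d=viewer.read_camera('scene'); np.savez('scene0.npz',p=p,d=d); cv2.imwrite('pics/scene0.png',p[:,:,::-1])
for l in ('drift_pin','bolt','shaker'):
    for r in models.mark_of('scene',l)[:2]: print(l,np.round(r['position']),round(r['confidence'],2))
f=np.load('top0.npz'); d=f['d']; P=cloud('top',d); K,T=cal('top'); print(K[0,0],(-T[:3,:3].T@T[:3,3]))
for n,(u,v) in dict(disc=(346,251),pin=(384,260),bolt=(423,268)).items():
    W=P[v-22:v+22,u-20:u+20].reshape(-1,3)
    for lo,hi in ((72,79),(79,86),(100,115),(122,136)):
        m=(W[:,2]>lo)&(W[:,2]<hi)
        if m.sum()>4: q=W[m]; print(n,lo,m.sum(),np.round(q.mean(0),1),np.round((q.max(0)+q.min(0))/2,1))
# stand top rect
m=(P[...,2]>35)&(P[...,2]<66); m[:, :315]=0; m[:,450:]=0; m[:225]=0; m[295:]=0
q=P[m]; print('stand z',np.percentile(q[:,2],[10,50,90]), cv2.minAreaRect(q[:,:2].astype(np.float32)))
# shaker
m=(P[...,2]>55)&(P[...,2]<80); m[:,260:]=0; m[:190]=0; m[280:]=0;m[:,:110]=0
q=P[m]; print('shaker', cv2.minAreaRect(q[:,:2].astype(np.float32)))
m&=(P[...,2]>70.5); q=P[m]; print('plate',np.median(q[:,2]), cv2.minAreaRect(q[:,:2].astype(np.float32)))
im=p
c1=f['p'][190:285,110:265][:,:,::-1]; c2=f['p'][220:300,310:455][:,:,::-1]
a=cv2.resize(c1,(775,475),interpolation=cv2.INTER_CUBIC); cv2.imwrite('pics/crop_sh.png',a)
E
```

```text
drift_pin [ 468. -179.   71.] 0.69
shaker [520. 215.   3.] 0.96
439.83265048911335 [465.18697082 -34.39747657 933.01296426]
disc 72 143 [ 480.6 -101.2   77. ] [ 478.5 -103.3   75.5]
disc 79 372 [ 482.2 -100.8   80.8] [ 482.3 -101.8   82.3]
pin 72 308 [ 465.8 -171.6   74.6] [ 467.7 -172.8   75.2]
pin 79 7 [ 466.9 -164.6   80.6] [ 466.7 -161.1   80.7]
pin 100 15 [ 466.7 -165.3  107.3] [ 466.6 -166.5  107.6]
pin 122 107 [ 466.2 -173.6  127.7] [ 465.7 -173.8  127.6]
bolt 72 149 [ 450.1 -238.5   73.7] [ 447.1 -250.5   74.6]
bolt 79 17 [ 451.8 -233.4   81.7] [ 452.  -236.8   81.7]
bolt 100 306 [ 450.6 -246.4  108.3] [ 450.6 -246.8  106.7]
stand z [64.22927859 65.46617885 65.8603776 ] ((466.6293640136719, -174.9333038330078), (237.19464111328125, 65.5594482421875), 77.70350646972656)
shaker ((519.1112060546875, 214.939208984375), (126.39190673828125, 250.19204711914062), 5.6592326164245605)
plate 72.01054971915343 ((517.8645629882812, 222.34579467773438), (120.40895080566406, 228.07086181640625), 5.4317450523376465)
```

View pics/crop_sh.png

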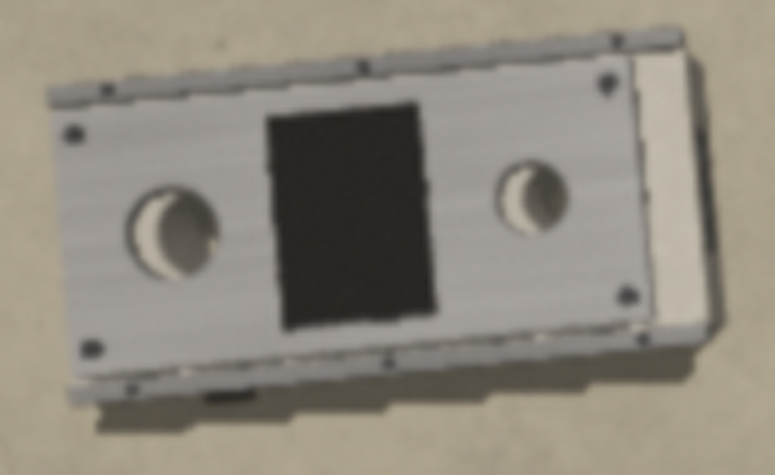

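View pics/scene0.png

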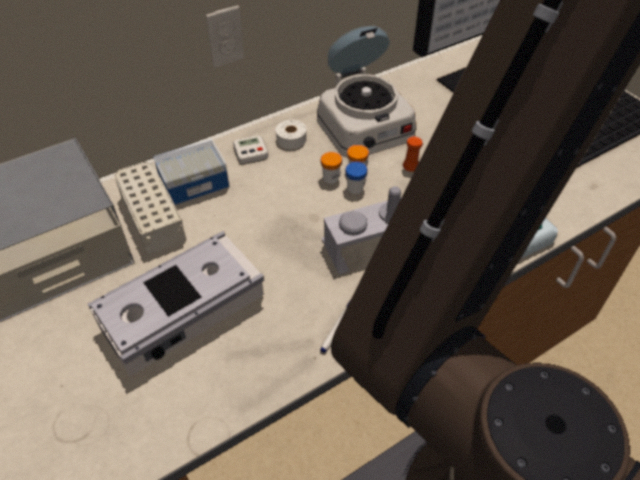

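The crop gives the plate's holes at full-frame pixels (144.2,236.1) and (216.0,229.1). White housing shows at the -y end, so the plate is shifted towards +y. In the scene view the arm hides the bolt, while the pin and disc are visible.

```bash
cat >> h.py <<'E'
def plan(tgt,yaw,n,start=None):
    """n rows from measured (or given x,y,z,yaw) pose to tgt, tool down"""
    s=state(); 
    c=np.r_[s['eef_pos'],s['tcp_rot'][2]] if start is None else np.array(start,float)
    p,y=c[:3].copy(),c[3]; st=(np.array(tgt)-p)/n; dy=(yaw-y)/n; out=[]
    for i in range(n):
        X=np.array([np.cos(y),np.sin(y),0]);Y=np.array([np.sin(y),-np.cos(y),0])
        out.append([[round(float(st@X)/250,3),round(float(st@Y)/250,3),round(float(-st[2])/250,3)],round(dy/np.pi,4)]); y+=dy
    for i in range(0,n,5): print(out[i:i+5])
    print('mm/row',np.linalg.norm(st),'deg/row',np.degrees(dy))
E
python3 - <<'E'
from h import *
L=ray('top',144.2,236.1,73);S=ray('top',216.0,229.1,73); print(L,S,np.linalg.norm(L-S),np.degrees(np.arctan2(-(L-S)[0],(L-S)[1])))
plan([466,-173.5,165],1.356,15)
E
```

```text
[511.47031063 291.16150633  73.        ] [525.18375459 152.43725991  73.        ] 139.400412809245 5.64557382900744
[[[0.108, -0.089, 0.013], np.float64(0.0232)], [[0.114, -0.081, 0.013], np.float64(0.0232)], [[0.12, -0.073, 0.013], np.float64(0.0232)], [[0.125, -0.064, 0.013], np.float64(0.0232)], [[0.129, -0.055, 0.013], np.float64(0.0232)]]
[[[0.133, -0.045, 0.013], np.float64(0.0232)], [[0.136, -0.036, 0.013], np.float64(0.0232)], [[0.138, -0.026, 0.013], np.float64(0.0232)], [[0.139, -0.015, 0.013], np.float64(0.0232)], [[0.14, -0.005, 0.013], np.float64(0.0232)]]
[[[0.14, 0.005, 0.013], np.float64(0.0232)], [[0.139, 0.015, 0.013], np.float64(0.0232)], [[0.138, 0.025, 0.013], np.float64(0.0232)], [[0.136, 0.035, 0.013], np.float64(0.0232)], [[0.133, 0.045, 0.013], np.float64(0.0232)]]
mm/row 35.186919372170685 deg/row 4.1681645644118275
```

Tool z points down, so the yaw turn takes a negative sign.

```bash
sed -i 's/round(dy\/np.pi,4)/round(float(-dy\/np.pi),4)/' h.py
```

Call:
arm_command(
  rows=[
    [[0.108, -0.089, 0.013], -0.0232],
    [[0.114, -0.081, 0.013], -0.0232],
    [[0.12, -0.073, 0.013], -0.0232],
    [[0.125, -0.064, 0.013], -0.0232],
    [[0.129, -0.055, 0.013], -0.0232],
  ],
  claw=1,
)

```text
t: 0.9
eef_pos: [265.2, -458.8, 198.4]
tcp_rot: [3.141, 0.0, 0.632]
ft_force: [-0.1, -0.0, 0.5]
opening: 1.0
grip_force: 0.0
```

Call:
arm_command(
  rows=[
    [[0.133, -0.045, 0.013], -0.0232],
    [[0.136, -0.036, 0.013], -0.0232],
    [[0.138, -0.026, 0.013], -0.0232],
    [[0.139, -0.015, 0.013], -0.0232],
    [[0.14, -0.005, 0.013], -0.0232],
  ],
)

```text
t: 1.4
eef_pos: [366.1, -315.4, 182.2]
tcp_rot: [3.141, 0.0, 0.997]
ft_force: [-0.2, -1.0, 0.0]
opening: 0.995
grip_force: 0.0
```

Call:
arm_command(
  rows=[
    [[0.14, 0.005, 0.013], -0.0232],
    [[0.139, 0.015, 0.013], -0.0232],
    [[0.138, 0.025, 0.013], -0.0232],
    [[0.136, 0.035, 0.013], -0.0232],
    [[0.133, 0.045, 0.013], -0.0232],
  ],
)

```text
t: 1.9
eef_pos: [466.8, -171.8, 165.9]
tcp_rot: [3.141, 0.0, 1.361]
ft_force: [0.8, -0.6, 0.6]
opening: 1.0
grip_force: 0.0
```

Run:
```python
from h import *
p,d=viewer.read_camera('scene'); cv2.imwrite('pics/scene1.png',p[:,:,::-1])
P=cloud('scene',d)
for l in ('drift_pin','bolt'):
    for r in models.mark_of('scene',l)[:1]: print(l,np.round(r['position']),round(r['confidence'],2))
s=state();print(s['t'],s['eef_pos'],s['tcp_rot'])
plan([466,-173.5,88],1.356,5)
```

```text
bolt [ 451. -252.   71.] 0.64
2.05 [ 466.67725139 -171.79064905  165.73523726] [-3.14140913e+00  2.97020340e-05  1.36098037e+00]
[[[-0.001, -0.0, 0.062], 0.0003], [[-0.001, -0.0, 0.062], 0.0003], [[-0.001, -0.0, 0.062], 0.0003], [[-0.001, -0.0, 0.062], 0.0003], [[-0.001, -0.0, 0.062], 0.0003]]
mm/row 15.55139564410999 deg/row -0.05707085886704856
```

View pics/scene1.png

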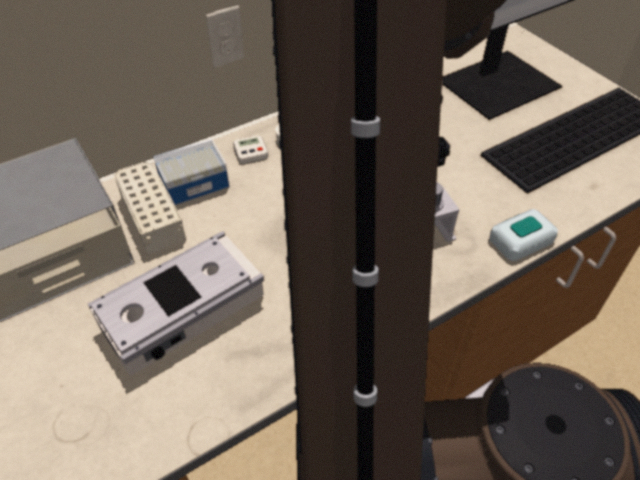

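The scene camera is blocked by the arm, so I'm relying on the top-camera position. Next I descend, grip and lift.

Call:
arm_command(
  rows=[
    [[-0.002, 0, 0.062], 0],
    [[-0.002, 0, 0.062], 0],
    [[-0.001, 0, 0.062], 0],
    [[-0.001, 0, 0.062], 0],
    [[-0.001, 0, 0.062], 0],
  ],
)

```text
t: 2.55
eef_pos: [465.3, -175.9, 88.0]
tcp_rot: [3.141, 0.0, 1.356]
ft_force: [1.3, 0.1, 0.3]
opening: 1.002
grip_force: 0.0
```

Call:
arm_command(
  rows=[
    [[0, 0, 0], 0],
    [[0, 0, 0], 0],
    [[0, 0, 0], 0],
    [[0, 0, 0], 0],
    [[0, 0, 0], 0],
  ],
  claw=0,
)

```text
t: 3.05
eef_pos: [465.9, -175.0, 89.0]
tcp_rot: [3.141, 0.0, 1.358]
ft_force: [-1.5, -0.2, -0.2]
opening: 0.635
grip_force: 0.0
```

Call:
arm_command(
  rows=[
    [[0, 0, 0], 0],
    [[0, 0, 0], 0],
    [[0, 0, 0], 0],
    [[0, 0, 0], 0],
    [[0, 0, 0], 0],
  ],
)

```text
t: 3.55
eef_pos: [465.7, -174.8, 88.4]
tcp_rot: [3.141, 0.0, 1.358]
ft_force: [-0.0, -0.3, -0.3]
opening: 0.223
grip_force: 30.0
```

Call:
arm_command(
  rows=[
    [[0, 0, -0.04], 0],
    [[0, 0, -0.08], 0],
    [[0, 0, -0.08], 0],
    [[0, 0, -0.1], 0],
    [[0, 0, -0.08], 0],
  ],
)

```text
t: 4.05
eef_pos: [465.6, -174.8, 185.2]
tcp_rot: [3.141, 0.0, 1.358]
ft_force: [-0.0, -0.3, -2.0]
opening: 0.224
grip_force: 30.0
```

Run:
```python
from h import *
p,d=viewer.read_camera('top'); s=state(); print(s['t'],s['eef_pos'],s['grip_force'],s['ft_force'],s['joints'])
yaw=np.radians(5.6); e=np.array([-np.sin(yaw),np.cos(yaw),0])
L=np.array([511.5,291.2,0]);S=np.array([525.2,152.4,0]); m=(L+S)/2
print('plate mid',m,'if shift 9.5, housing mid',m-9.5*e,'housing L',m-9.5*e+70*e, 'S',m-9.5*e-70*e)
q=cloud('top',d); mm=(q[...,2]>45)&(q[...,2]<64); mm[:,:115]=0; mm[:,262:]=0; mm[:185]=0; mm[285:]=0
a=q[mm]; t=a[:,:2]@e[:2]; print('housing end along e', np.percentile(t,[1,3,99]), m[:2]@e[:2])
h=m-9.5*e+70*e
plan([h[0],h[1],180],1.356,15)
```

```text
4.1 [ 466.63571176 -175.24670856  187.82884017] 29.999606311830576 [ 1.29841863 -0.1349112   2.1675074 ] [-4.91812449e-01  3.43908143e-01  1.89837764e+00 -9.18271803e-05
  8.94602679e-01 -2.79158826e-01]
plate mid [518.35 221.8    0.  ] if shift 9.5, housing mid [519.27703755 212.3453397    0.        ] housing L [512.44623456 282.0112577    0.        ] S [526.10784053 142.6794217    0.        ]
housing end along e [ 38.21767449  38.3879716  281.38970234] 170.15934122581504
[[[0.122, -0.014, 0.002], 0.0], [[0.122, -0.014, 0.002], 0.0], [[0.122, -0.014, 0.002], 0.0], [[0.122, -0.014, 0.002], 0.0], [[0.122, -0.014, 0.002], 0.0]]
[[[0.122, -0.014, 0.002], 0.0], [[0.122, -0.014, 0.002], 0.0], [[0.122, -0.014, 0.002], 0.0], [[0.122, -0.014, 0.002], 0.0], [[0.122, -0.014, 0.002], 0.0]]
[[[0.122, -0.014, 0.002], 0.0], [[0.122, -0.014, 0.002], 0.0], [[0.122, -0.014, 0.002], 0.0], [[0.122, -0.014, 0.002], 0.0], [[0.122, -0.014, 0.002], 0.0]]
mm/row 30.640912551469707 deg/row -0.0083916544657352
```

Call:
arm_command(
  rows=[
    [[0.08, -0.01, 0.002], 0],
    [[0.12, -0.014, 0.002], 0],
    [[0.14, -0.016, 0.002], 0],
    [[0.14, -0.016, 0.002], 0],
    [[0.14, -0.016, 0.002], 0],
  ],
)

```text
t: 4.6
eef_pos: [480.6, -18.2, 180.9]
tcp_rot: [-3.141, 0.0, 1.358]
ft_force: [0.4, -0.2, -1.4]
opening: 0.223
grip_force: 30.0
```

Call:
arm_command(
  rows=[
    [[0.14, -0.016, 0.002], 0],
    [[0.14, -0.016, 0.002], 0],
    [[0.14, -0.016, 0.002], 0],
    [[0.14, -0.016, 0.002], 0],
    [[0.14, -0.016, 0.002], 0],
  ],
)

```text
t: 5.1
eef_pos: [498.0, 157.2, 178.3]
tcp_rot: [-3.141, 0.0, 1.358]
ft_force: [0.5, 0.6, -1.8]
opening: 0.223
grip_force: 30.0
```

Call:
arm_command(
  rows=[
    [[0.14, -0.016, 0.002], 0],
    [[0.12, -0.014, 0.002], 0],
    [[0.1, -0.012, 0.002], 0],
    [[0.07, -0.006, 0.002], 0],
    [[0.03, -0.002, 0.002], 0],
  ],
)

```text
t: 5.6
eef_pos: [510.2, 272.0, 175.6]
tcp_rot: [-3.141, 0.0, 1.359]
ft_force: [0.5, -0.6, -0.5]
opening: 0.227
grip_force: 30.0
```

Run:
```python
from h import *
p,d=viewer.read_camera('scene'); s=state(); print(s['t'],s['eef_pos'],s['tcp_rot'],s['grip_force'])
P=cloud('scene',d); q=p[150:400,40:340][:,:,::-1]; cv2.imwrite('pics/s2.png',cv2.resize(q,(720,600),interpolation=cv2.INTER_CUBIC))
x,y,z=s['eef_pos']
for lo,hi in ((105,140),(112,140),(140,160)):
    m=(abs(P[...,0]-x)<45)&(abs(P[...,1]-y)<45)&(P[...,2]>lo)&(P[...,2]<hi); print(lo,m.sum(),P[m].mean(0) if m.any() else '')
print(proj('scene',[x,y,z]))
plan([512.3,282,120],1.356,5)
```

```text
5.65 [510.29749875 272.01542196 175.53800741] [-3.14134995e+00  1.39593730e-04  1.35908282e+00] 29.999902214731264
105 0 
112 0 
140 0 
(np.float64(128.23190102866107), np.float64(264.7691170250742))
[[[0.008, -0.0, 0.044], 0.0002], [[0.008, -0.0, 0.044], 0.0002], [[0.008, -0.0, 0.044], 0.0002], [[0.008, -0.0, 0.044], 0.0002], [[0.008, -0.0, 0.044], 0.0002]]
mm/row 11.292780130807982 deg/row -0.0353264809774778
```

View pics/s2.png

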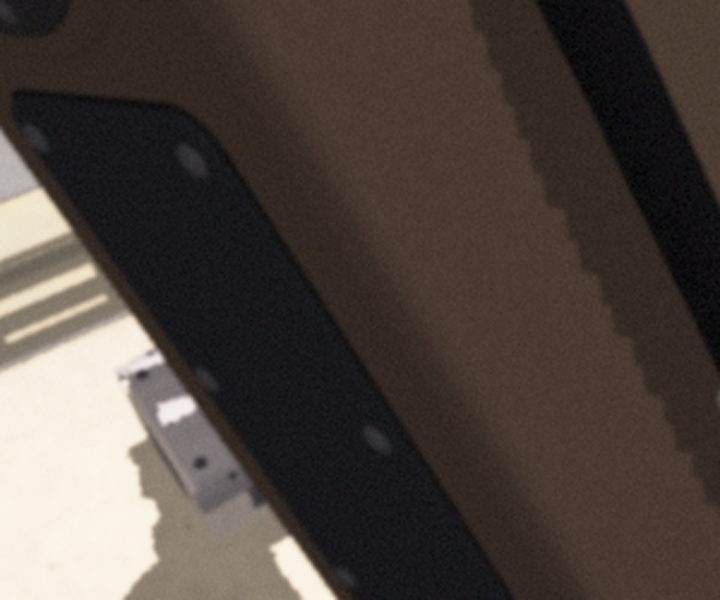

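The arm covers the hole, so there is nothing to measure in this view and I'm using the numbers I already have. I'll shift 10 mm sideways, then go down to just above the plate.

Call:
arm_command(
  rows=[
    [[0.022, -0.001, 0.02], 0],
    [[0.02, 0, 0.02], 0],
    [[0, 0, 0.02], 0],
    [[0, 0, 0.02], 0],
    [[0, 0, 0], 0],
  ],
)

```text
t: 6.15
eef_pos: [512.0, 280.6, 155.0]
tcp_rot: [-3.14, 0.001, 1.358]
ft_force: [-0.4, -0.8, -0.7]
opening: 0.224
grip_force: 30.0
```

Call:
arm_command(
  rows=[
    [[0, 0, 0.02], 0],
    [[0, 0, 0.02], 0],
    [[0, 0, 0.02], 0],
    [[0, 0, 0.02], 0],
    [[0, 0, 0.0], 0],
  ],
)

```text
t: 6.65
eef_pos: [512.0, 281.1, 135.1]
tcp_rot: [-3.141, 0.0, 1.358]
ft_force: [0.3, -0.4, -1.2]
opening: 0.226
grip_force: 30.0
```

Call:
arm_command(
  rows=[
    [[0, 0, 0.016], 0],
    [[0, 0, 0.016], 0],
    [[0, 0, 0.016], 0],
    [[0, 0, 0.016], 0],
    [[0, 0, 0.0], 0],
  ],
)

```text
t: 7.15
eef_pos: [512.0, 281.0, 119.2]
tcp_rot: [-3.141, 0.001, 1.358]
ft_force: [-0.2, 1.2, -2.2]
opening: 0.224
grip_force: 30.0
```

Call:
arm_command(
  rows=[
    [[0, 0, 0.016], 0],
    [[0, 0, 0.016], 0],
    [[0, 0, 0.012], 0],
    [[0, 0, 0.012], 0],
    [[0, 0, 0.0], 0],
  ],
)

```text
t: 7.65
eef_pos: [512.1, 281.0, 105.3]
tcp_rot: [-3.141, 0.001, 1.358]
ft_force: [-0.0, 1.5, -2.9]
opening: 0.224
grip_force: 30.0
```

Call:
arm_command(
  rows=[
    [[0, 0, 0.012], 0],
    [[0, 0, 0.012], 0],
    [[0, 0, 0.012], 0],
    [[0, 0, 0.008], 0],
    [[0, 0, 0.0], 0],
  ],
)

```text
t: 8.15
eef_pos: [512.1, 281.1, 94.5]
tcp_rot: [-3.141, 0.0, 1.358]
ft_force: [-0.2, 0.6, -2.3]
opening: 0.226
grip_force: 30.0
```

Call:
arm_command(
  rows=[
    [[0, 0, 0.006], 0],
    [[0, 0, 0.006], 0],
    [[0, 0, 0.004], 0],
    [[0, 0, 0.0], 0],
    [[0, 0, 0.0], 0],
  ],
)

```text
t: 8.65
eef_pos: [512.4, 281.1, 91.3]
tcp_rot: [3.141, -0.0, 1.358]
ft_force: [-1.0, 0.6, 5.8]
opening: 0.222
grip_force: 30.0
```

The force has risen, so the collar is seated. I'll release and retreat.

Call:
arm_command(
  rows=[
    [[0, 0, 0], 0],
    [[0, 0, 0], 0],
    [[0, 0, 0], 0],
    [[0, 0, 0], 0],
    [[0, 0, 0], 0],
  ],
  claw=1,
)

```text
t: 9.15
eef_pos: [512.3, 281.1, 90.7]
tcp_rot: [-3.142, 0.0, 1.358]
ft_force: [-0.1, 0.6, 0.5]
opening: 0.59
grip_force: 0.0
```

Call:
arm_command(
  rows=[
    [[0, 0, 0], 0],
    [[0, 0, 0], 0],
    [[0, 0, -0.06], 0],
    [[0, 0, -0.14], 0],
    [[0, 0, -0.16], 0],
  ],
)

```text
t: 9.65
eef_pos: [511.7, 280.9, 181.0]
tcp_rot: [-3.14, 0.002, 1.358]
ft_force: [0.6, 1.4, -0.7]
opening: 0.981
grip_force: 0.0
```

Call:
arm_command(
  rows=[
    [[-0.1, 0.01, 0], 0],
    [[-0.14, 0.016, 0], 0],
    [[-0.14, 0.016, 0], 0],
    [[-0.14, 0.016, 0], 0],
    [[-0.14, 0.016, 0], 0],
  ],
)

```text
t: 10.15
eef_pos: [495.2, 114.7, 181.0]
tcp_rot: [3.141, 0.0, 1.358]
ft_force: [1.1, 0.3, 0.5]
opening: 0.999
grip_force: 0.0
```

Call:
arm_command(
  rows=[
    [[-0.14, 0.016, 0], 0],
    [[-0.14, 0.016, 0], 0],
    [[-0.14, 0.016, 0], 0],
    [[-0.14, 0.016, 0], 0],
    [[-0.14, 0.016, 0], 0],
  ],
)

```text
t: 10.65
eef_pos: [477.8, -60.7, 181.0]
tcp_rot: [3.141, 0.0, 1.358]
ft_force: [0.6, 0.4, 0.0]
opening: 1.003
grip_force: 0.0
```

Run:
```python
from h import *
p,d=viewer.read_camera('top'); s=state(); print(s['t'],s['eef_pos'],s['tcp_rot'],s['joints'])
for l in ('drift_pin','bolt','shaker'):
    for r in models.mark_of('top',l)[:1]: print(l,np.round(r['position']),round(r['confidence'],2))
P=cloud('top',d)
m=(P[...,2]>122)&(P[...,2]<140); m[:,:120]=0;m[:,180:]=0; m[:200]=0;m[280:]=0; q=P[m]; print('pin top',m.sum(),q.mean(0) if m.any() else '')
q=p[185:290,105:270][:,:,::-1]; cv2.imwrite('pics/c3.png',cv2.resize(q,None,fx=4.5,fy=4.5,interpolation=cv2.INTER_CUBIC))
plan([450.6,-246.2,160],1.356,5)
```

```text
10.7 [477.7938408  -64.26596608 180.99145752] [3.14082128e+00 1.16130530e-03 1.35701024e+00] [-2.70191859e-01  3.32583256e-01  1.94083098e+00 -1.46335150e-03
  8.67343319e-01 -5.54601104e-02]
drift_pin [514. 284.  71.] 0.94
bolt [ 453. -247.   73.] 0.7
shaker [516. 214.  -1.] 0.77
pin top 121 [511.63515807 279.7851534  129.38072335]
[[[-0.15, 0.01, 0.017], 0.0], [[-0.15, 0.01, 0.017], 0.0], [[-0.15, 0.01, 0.017], 0.0], [[-0.15, 0.01, 0.017], 0.0], [[-0.15, 0.01, 0.017], 0.0]]
mm/row 37.92297035939243 deg/row -0.002268153172015909
```

View pics/c3.png

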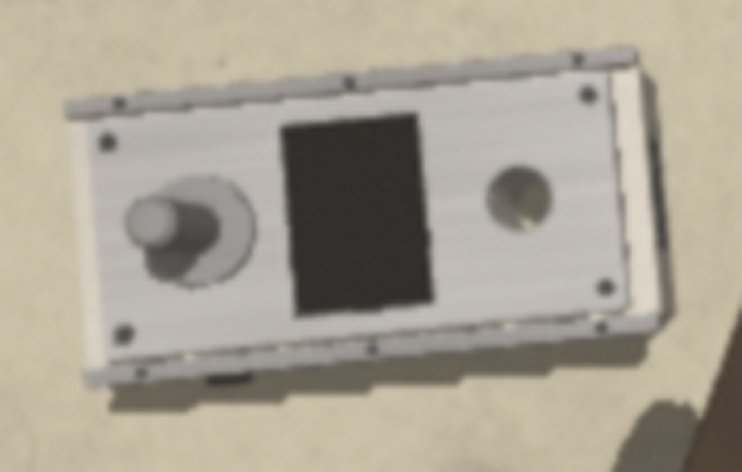

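The pin is seated upright with its collar on the plate at crop (200,232). White housing shows at both ends, so the plate is nearly in line, and the small hole is at (519,198). Now the bolt.

Call:
arm_command(
  rows=[
    [[-0.15, 0.01, 0.017], 0],
    [[-0.15, 0.01, 0.017], 0],
    [[-0.15, 0.01, 0.017], 0],
    [[-0.15, 0.01, 0.017], 0],
    [[-0.14, 0.01, 0.017], 0],
  ],
)

```text
t: 11.35
eef_pos: [451.5, -243.1, 159.5]
tcp_rot: [3.141, 0.0, 1.36]
ft_force: [0.3, -0.4, 0.3]
opening: 0.999
grip_force: 0.0
```

Run:
```python
from h import *
print('S',ray('top',219.9,228.6,73))
s=state(); print(s['t'],s['eef_pos'],s['tcp_rot'][2])
plan([450.6,-246.2,80.5],1.356,5)
```

```text
S [526.16603597 144.87252851  73.        ]
11.35 [ 451.48133074 -243.13609221  159.53181528] 1.3595322975236033
[[[-0.003, -0.0, 0.063], 0.0002], [[-0.003, -0.0, 0.063], 0.0002], [[-0.003, -0.0, 0.063], 0.0002], [[-0.003, -0.0, 0.063], 0.0002], [[-0.003, -0.0, 0.063], 0.0002]]
mm/row 15.819218818253495 deg/row -0.04047714801739488
```

Call:
arm_command(
  rows=[
    [[0, 0, 0.062], 0],
    [[0, 0, 0.062], 0],
    [[0, 0, 0.062], 0],
    [[0, 0, 0.062], 0],
    [[0, 0, 0.062], 0],
  ],
)

```text
t: 11.85
eef_pos: [451.9, -241.6, 81.6]
tcp_rot: [3.141, 0.0, 1.36]
ft_force: [-0.5, -0.4, -0.8]
opening: 1.001
grip_force: 0.0
```

Call:
arm_command(
  rows=[
    [[0, 0, 0], 0],
    [[0, 0, 0], 0],
    [[0, 0, 0], 0],
    [[0, 0, 0], 0],
    [[0, 0, 0], 0],
  ],
  claw=0,
)

```text
t: 12.35
eef_pos: [451.5, -242.9, 82.7]
tcp_rot: [3.141, 0.0, 1.358]
ft_force: [0.3, -0.8, -0.5]
opening: 0.635
grip_force: 0.0
```

Call:
arm_command(
  rows=[
    [[0, 0, 0], 0],
    [[0, 0, 0], 0],
    [[0, 0, 0], 0],
    [[0, 0, 0], 0],
    [[0, 0, 0], 0],
  ],
)

```text
t: 12.85
eef_pos: [451.3, -242.9, 82.2]
tcp_rot: [3.141, 0.0, 1.358]
ft_force: [-0.6, -0.6, 1.3]
opening: 0.366
grip_force: 30.0
```

Call:
arm_command(
  rows=[
    [[0, 0, -0.04], 0],
    [[0, 0, -0.08], 0],
    [[0, 0, -0.08], 0],
    [[0, 0, -0.08], 0],
    [[0, 0, -0.04], 0],
  ],
)

```text
t: 13.35
eef_pos: [451.6, -243.0, 164.1]
tcp_rot: [3.14, 0.001, 1.358]
ft_force: [0.9, -0.3, -0.6]
opening: 0.371
grip_force: 30.0
```

Run:
```python
from h import *
s=state(); print(s['t'],s['eef_pos'])
plan([526.5,147.7,158],1.358,15,start=[451.4,-242.9,162,1.358])
```

```text
13.35 [ 451.56149551 -242.99447615  164.07359048]
[[[0.106, -0.002, 0.001], -0.0], [[0.106, -0.002, 0.001], -0.0], [[0.106, -0.002, 0.001], -0.0], [[0.106, -0.002, 0.001], -0.0], [[0.106, -0.002, 0.001], -0.0]]
[[[0.106, -0.002, 0.001], -0.0], [[0.106, -0.002, 0.001], -0.0], [[0.106, -0.002, 0.001], -0.0], [[0.106, -0.002, 0.001], -0.0], [[0.106, -0.002, 0.001], -0.0]]
[[[0.106, -0.002, 0.001], -0.0], [[0.106, -0.002, 0.001], -0.0], [[0.106, -0.002, 0.001], -0.0], [[0.106, -0.002, 0.001], -0.0], [[0.106, -0.002, 0.001], -0.0]]
mm/row 26.518284677222667 deg/row 0.0
```

Call:
arm_command(
  rows=[
    [[0.08, -0.002, 0.001], 0],
    [[0.12, -0.002, 0.001], 0],
    [[0.12, -0.002, 0.001], 0],
    [[0.12, -0.002, 0.001], 0],
    [[0.12, -0.002, 0.001], 0],
  ],
)

```text
t: 13.85
eef_pos: [478.3, -104.2, 160.8]
tcp_rot: [-3.141, 0.0, 1.358]
ft_force: [0.3, -0.5, -1.4]
opening: 0.374
grip_force: 30.0
```

Call:
arm_command(
  rows=[
    [[0.12, -0.002, 0.001], 0],
    [[0.12, -0.002, 0.001], 0],
    [[0.12, -0.002, 0.001], 0],
    [[0.12, -0.002, 0.001], 0],
    [[0.12, -0.002, 0.001], 0],
  ],
)

```text
t: 14.35
eef_pos: [507.5, 43.0, 159.6]
tcp_rot: [-3.141, 0.0, 1.358]
ft_force: [0.3, -0.7, -1.8]
opening: 0.372
grip_force: 30.0
```

Call:
arm_command(
  rows=[
    [[0.12, -0.002, 0.001], 0],
    [[0.12, -0.002, 0.001], 0],
    [[0.1, -0.002, 0.001], 0],
    [[0.06, -0.002, 0.001], 0],
    [[0.0, 0, 0], 0],
  ],
)

```text
t: 14.85
eef_pos: [526.7, 141.1, 158.4]
tcp_rot: [-3.141, 0.0, 1.36]
ft_force: [0.3, -0.7, -1.8]
opening: 0.37
grip_force: 30.0
```

Run:
```python
from h import *
s=state(); print(s['t'],s['eef_pos'],s['tcp_rot'],s['grip_force'])
plan([526.5,147.7,140],s['tcp_rot'][2],5)
```

```text
14.85 [526.7309154  141.13679782 158.3938894 ] [-3.14132701e+00  1.03880978e-04  1.35996751e+00] 29.999872441403568
[[[0.005, -0.001, 0.015], -0.0], [[0.005, -0.001, 0.015], -0.0], [[0.005, -0.001, 0.015], -0.0], [[0.005, -0.001, 0.015], -0.0], [[0.005, -0.001, 0.015], -0.0]]
mm/row 3.9062212535476895 deg/row 0.0
```

Call:
arm_command(
  rows=[
    [[0.013, -0.003, 0.02], 0],
    [[0.013, -0.003, 0.03], 0],
    [[0, 0, 0.03], 0],
    [[0, 0, 0.03], 0],
    [[0, 0, 0], 0],
  ],
)

```text
t: 15.35
eef_pos: [526.2, 146.0, 129.8]
tcp_rot: [-3.14, 0.001, 1.357]
ft_force: [-0.8, -0.1, -1.6]
opening: 0.37
grip_force: 30.0
```

Call:
arm_command(
  rows=[
    [[0, 0, 0.016], 0],
    [[0, 0, 0.016], 0],
    [[0, 0, 0.016], 0],
    [[0, 0, 0.012], 0],
    [[0, 0, 0], 0],
  ],
)

```text
t: 15.85
eef_pos: [526.5, 146.5, 115.7]
tcp_rot: [-3.141, 0.0, 1.358]
ft_force: [-0.6, 0.1, -1.9]
opening: 0.372
grip_force: 30.0
```

Tip is about 7 mm into the hole without resistance. Continuing in small steps.

Call:
arm_command(
  rows=[
    [[0.004, 0, 0.016], 0],
    [[0, 0, 0.016], 0],
    [[0, 0, 0.016], 0],
    [[0, 0, 0.012], 0],
    [[0, 0, 0], 0],
  ],
)

```text
t: 16.35
eef_pos: [526.7, 147.5, 100.6]
tcp_rot: [-3.141, 0.0, 1.358]
ft_force: [-0.6, 0.1, -1.4]
opening: 0.37
grip_force: 30.0
```

Call:
arm_command(
  rows=[
    [[0, 0, 0.016], 0],
    [[0, 0, 0.012], 0],
    [[0, 0, 0.008], 0],
    [[0, 0, 0.004], 0],
    [[0, 0, 0], 0],
  ],
)

```text
t: 16.85
eef_pos: [526.9, 147.5, 91.0]
tcp_rot: [-3.141, 0.0, 1.358]
ft_force: [0.0, 0.1, -2.0]
opening: 0.369
grip_force: 30.0
```

Call:
arm_command(
  rows=[
    [[0, 0, 0.008], 0],
    [[0, 0, 0.006], 0],
    [[0, 0, 0.006], 0],
    [[0, 0, 0.004], 0],
    [[0, 0, 0], 0],
  ],
)

```text
t: 17.35
eef_pos: [526.9, 147.5, 85.2]
tcp_rot: [3.142, 0.0, 1.358]
ft_force: [-1.7, 0.5, 0.1]
opening: 0.372
grip_force: 30.0
```

Call:
arm_command(
  rows=[
    [[0, 0, 0.003], 0],
    [[0, 0, 0.002], 0],
    [[0, 0, 0], 0],
    [[0, 0, 0], 0],
    [[0, 0, 0], 0],
  ],
)

```text
t: 17.85
eef_pos: [526.9, 147.5, 85.1]
tcp_rot: [3.141, -0.0, 1.358]
ft_force: [-5.0, -0.8, 16.0]
opening: 0.37
grip_force: 30.0
```

Seated, so I'll release and back off.

Call:
arm_command(
  rows=[
    [[0, 0, 0], 0],
    [[0, 0, 0], 0],
    [[0, 0, 0], 0],
    [[0, 0, 0], 0],
    [[0, 0, 0], 0],
  ],
  claw=1,
)

```text
t: 18.35
eef_pos: [526.9, 147.5, 83.7]
tcp_rot: [-3.141, 0.0, 1.358]
ft_force: [0.2, 0.6, -0.3]
opening: 0.736
grip_force: 0.0
```

Call:
arm_command(
  rows=[
    [[0, 0, 0], 0],
    [[0, 0, 0], 0],
    [[0, 0, 0], 0],
    [[0, 0, -0.08], 0],
    [[0, 0, -0.16], 0],
  ],
)

```text
t: 18.85
eef_pos: [525.7, 147.3, 142.4]
tcp_rot: [-3.137, 0.002, 1.358]
ft_force: [0.1, -0.8, -0.1]
opening: 0.997
grip_force: 0.0
```

Call:
arm_command(
  rows=[
    [[0, 0, -0.16], 0],
    [[-0.1, 0, 0], 0],
    [[-0.14, 0, 0], 0],
    [[-0.14, 0, 0], 0],
    [[-0.14, 0, 0], 0],
  ],
)

```text
t: 19.35
eef_pos: [499.0, 19.4, 184.0]
tcp_rot: [3.141, 0.0, 1.359]
ft_force: [0.1, -0.5, 0.0]
opening: 1.0
grip_force: 0.0
```

Call:
arm_command(
  rows=[
    [[-0.14, 0, 0], 0],
    [[-0.14, 0, 0], 0],
    [[-0.1, 0, 0], 0],
    [[0, 0, 0], 0],
    [[0, 0, 0], 0],
  ],
)

```text
t: 19.85
eef_pos: [479.4, -72.5, 183.9]
tcp_rot: [3.142, -0.0, 1.357]
ft_force: [0.1, -0.0, 0.3]
opening: 1.001
grip_force: 0.0
```

Run:
```python
from h import *
p,d=viewer.read_camera('top'); s=state(); print(s['t'],s['eef_pos'])
for l in ('drift_pin','bolt','shaker'):
    for r in models.mark_of('top',l)[:1]: print(l,np.round(r['position']),round(r['confidence'],2))
P=cloud('top',d)
for lo,hi in ((122,140),(104,118)):
    m=(P[...,2]>lo)&(P[...,2]<hi); m[:,:120]=0;m[:,250:]=0; m[:200]=0;m[280:]=0; q=P[m]; print(m.sum(),q.mean(0) if m.any() else '')
q=p[185:290,105:270][:,:,::-1]; cv2.imwrite('pics/c4.png',cv2.resize(q,None,fx=4.5,fy=4.5,interpolation=cv2.INTER_CUBIC))
```

```text
19.9 [479.45067698 -72.00910143 183.90634016]
drift_pin [510. 281.  75.] 0.93
bolt [533. 143.  74.] 0.63
shaker [514. 214.   2.] 0.77
120 [511.65634429 279.95053108 129.70764632]
334 [523.75436619 154.22169566 111.04877686]
```

View pics/c4.png

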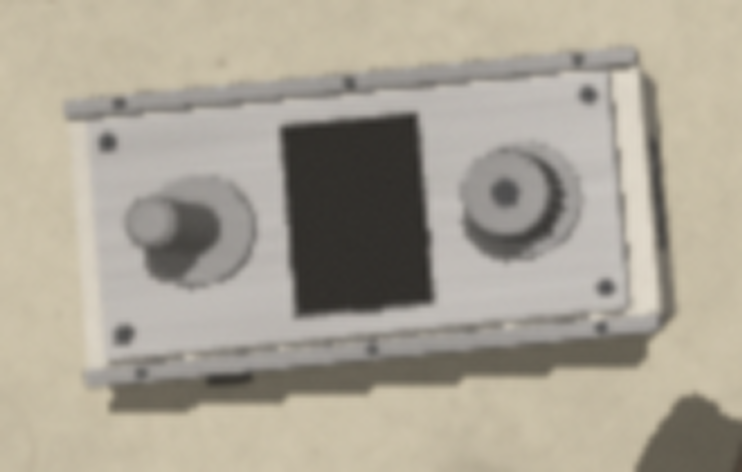

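The bolt's flange lies flat on the plate at crop (522,200), with the knob upright. The pin and plate have not moved, so I'm handing in.

```bash
python3 -c "
from cell import env
print(env.job_done())"
```

```text
the job is handed in; nothing more can be done
None
```

I handed the job in at about 20 s with the drift pin home in the larger hole, the plate within a few mm of in line, and the bolt home in the smaller hole with the gripper clear; no verdict came back.

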